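# Sort a dried lot of heat sinks through the Y-chute

## Task

The three long heat sinks in the pan in the drying box are clean and dry: they belong in the bin below the Y-chute that already holds a long heat sink of the same kind, not in the one with the square heat sink. While the lot is still in its pan, swing the chute's flap right over until it rests against its stop, so that it closes the lane to the wrong bin; open the box's lid past vertical so that it stays open, lift out the pan by its handle and tip it with its open lip close over the top end of the chute, so that all three slide down into that bin. Then set the empty pan back flat in the open drying box, let go, and leave the other things on the bench where they are.

Things in the scene. Friction and masses are not known exactly. Their poses are not given: they have to be found in the camera images.
- chute: Y-chute of bare sheet aluminium on a steel stand, fixed; origin on the bench under its middle, y left, z up. Flat floor slopes 40 deg (0.70 rad) down along its -x (to the robot); walls 34 mm. From the top a channel 80 mm wide runs 55 mm, then widens over 100 mm to two 77 mm lanes, left (+y) and right (-y) of a divider, each ending over a bin. Parts slide at slopes over 13 to 20 deg.
- chute_head (a point): middle of the upper edge of the chute's sloping floor (open end of the 80 mm channel), on the floor, 247 mm above the bench; the side walls there reach 273 mm, so a carried pan must come in above them
- flap_pivot (a point): point on the chute floor where the flap's pivot stands, on the middle line, 50 mm up the slope from the lower edge (155 mm down from chute_head); the pivot axis is square to the sloping floor
- flap (a joint): diverter flap: upright steel blade 98 mm long, 34 mm high, pivoted at its lower end, tip up the slope. 0 = middle line; positive = tip to the left (+y). +0.375 rad is the stop where it closes the left lane (parts go right), -0.375 the stop where it closes the right lane (parts go left). Near the middle at first; stays where it is left; moves at about 1 N at the post.
- flap_post (a point): point to hold the flap by: on the axis of the round black post (13 to 16 mm thick) on the blade, 70 mm from the pivot, square to the sloping floor (leans 40 deg to the robot). The point is 62 mm off the floor, the post's top 84 mm, its foot 40 mm. It travels 26 mm to either side between the stops.
- bin_long: open grey bin, 120 x 83 x 100 mm, 3 mm walls, fixed in front of the chute under one of its two lanes; the bin that holds the long heat sink. It may be the left or the right one. Origin under its centre, axes as the chute's, long side along x.
- bin_square: the same kind of bin under the other lane, holding the square heat sink
- sample_long: finned aluminium heat sink 60 x 30 x 20 mm, loose in bin_long; the same kind as the lot
- sample_square: square dark finned heat sink 38 x 38 x 20 mm, loose in bin_square
- dryer: clamshell drying box of grey sheet metal, fixed: lower half 96 (x) x 128 (y) x 78 mm with 4 mm walls and its inner floor 42 mm above the bench (heater plinth below), and a hinged upper half 42 mm deep; 121 mm high closed, 155 mm to the top of the lid's grip. Origin under its centre, -x is its front.
- dryer_lid (a joint): lid of the drying box: 0 = closed, grows as it opens, swinging up and back away from the robot, 1.57 is upright, 1.75 the open stop, where it leans back and stays, its upper edge 178 mm above the bench; past about 1.0 rad it falls open, below that it falls shut. About 0.16 kg.
- lid_hinge (a point): middle of the lid's hinge line, at the rear top edge of the lower half; the line runs along the box's y, 78 mm above the bench. lid_grip turns about it at a radius of 95 mm.
- lid_grip (a point): middle of the black grip on the lid's top a little to the front: an upright fin 12 mm thick (along the box's y), 34 mm long (along x) and 35 mm high; the point is 21 mm above the lid's top, 13 mm below the fin's top; with the lid closed it is 142 mm above the bench. It moves with the lid.
- pan: loose sheet steel pan 104 (x) x 68 (y) mm, sides and rear 24 mm high, 2 mm thick, no wall at its -x end, a fixed bail handle over its middle; 0.12 kg, with the lot 0.3 kg: grip it firmly. Lies in the drying box with its open end to the box's +y (left), about 10 mm of room at its sides and 8 mm at its ends, on the box's floor. Origin under its centre, z up.
- pan_grip (a point): middle of the pan's handle bar: black bar across the pan, 12 mm thick (along the pan's x), 65 mm long (along its y) and 22 mm high, flat sides; 58 mm above the pan's underside, 10 mm below the bar's top, 54 mm from the open lip along x. The parts pass beneath it.
- pan_lip (a point): middle of the edge of the pan's open end, on its floor: 52 mm from its origin along -x
- sink_1: finned aluminium heat sink 60 (x) x 30 (y) x 20 mm, about 0.06 kg, lying crosswise in the pan, rearmost of the three; origin under its centre
- sink_2: like sink_1, the middle one
- sink_3: like sink_1, the one next to the pan's open end
- marker: marker pen 135 mm lying on the bench to the right of the drying box, loose; not to be disturbed
- paste_jar: small white jar with a lid, 47 mm wide, 44 mm high, standing close on the right of the drying box, loose; not to be disturbed
- esd_brush: black brush 140 mm long lying behind the drying box and the chute, loose; not to be disturbed

How it is judged:
By the outcome, as a careful person would: the job done as asked, in the order asked, and still so for the second after the job is handed in, with the robot touching nothing.
It also fails if it takes over 67 s, if anything falls off the work surface, if the arm or the gripper's body presses on something with over 40 N, if the wrist force passes 120 N, or if a joint passes its speed limit or range.

## Robot

A 6-joint arm with a two-finger parallel gripper is mounted at the origin on a cart in front of the work surface, level with it; the furniture and walls round the work are solid. World frame = base frame: x ahead of the robot, y to its left, z up, the work surface at z = 0. Lengths are in m, angles in rad, forces in N, time in s.
With the tool pointing down it reaches from about 0.375 to 0.975 m from the base axis. Payload 3.8 kg.
Tool frame: the origin (TCP) lies midway between the tips of the shut fingers; the grasp point (between the pads) lies 19 mm behind it; z points along the fingers, y is the line along which they close (so a half turn about z gives the same grasp; the last joint's range is limited). The gripper opens to 88 mm and grips with 3 to 60 N. Pads are 18 mm wide; open, the fingers measure 123 mm over their backs; the gripper's body (75 mm by 187 mm) begins 45 mm behind the grasp point.
Start: joints at [-1.254, 0.264, 1.604, -0, 1.274, -0.037], TCP at [0.234, -0.633, 0.239] pointing down, gripper open.
Joint ranges: [-2.63, 2.63], [-0.94, 2.18], [0.31, 2.57], [-1.31, 4.45], [0, 2.66], [-2.55, 2.55]. Speed limits (rad/s): [2.57, 2.57, 3.14, 3.14, 3.14, 3.14].

## Interface

Orientations are given as a rotation vector (axis times angle).
In Python, from cell import manip gives the robot as it stands. Calls block until the motion is done:
- manip.move_pose(position, orientation): joint-space move of the TCP to a pose.
- manip.move_linear(position, rate=0.15, rot=None): straight line of the TCP; rot=None keeps the orientation; rate is the mean speed in m/s.
- manip.set_joints(angles): joint-space move.
- manip.set_gripper(opening, force=None): finger opening in m; force is the grip in N (None keeps the last); returns when the fingers have stopped.
- manip.dwell(seconds).
- manip.inverse_kinematics(position, orientation): joint angles nearest the present ones, or None.
- manip.state(): the state.
- manip.capture(name): name is "side" or "top" or "wrist"; returns a dict with "image" (384x512x3 uint8, blue, green, red), "z_map" (384x512 float32, m along the optical axis (not along the pixel's ray), 0 where there is no reading), "intrinsics" (3x3 intrinsics, pixels), "position" and "orientation" of the camera in the world; the wrist camera has in their place "T_tool_cam" (4x4, takes a point from camera to tool coordinates, whose origin is the TCP and whose axes are the flange's). Camera axes: x right, y down, z forward; pixel columns grow to the right and rows downward; lengths in m; the calibration is good to about 2 mm. A picture is of the moment at which its call begins: read the wrist's pose just before it.
A pose or a line that the arm cannot do raises manip.IKError and nothing moves.
- manip.close_job(): hands the job in; it is judged then, once.
The state is a dict: "clock": time; "joint_pos": joint angles; "joint_velocities": joint speeds; "tau": joint torques, N m; "tool_pos": TCP position; "tcp_rot": TCP orientation; "contact_force": force on the tool from outside, world axes, zero at the start; "moment": the same for the moment, N m; "gripper_width": finger opening in m; "grasp_force": force on a finger pad.
Only numpy, scipy, OpenCV 4.12 (cv2) and the standard library are available. Lean on these libraries where they do the work, as an engineer would, in place of code of your own. Each camera call takes 0.05 s, during which the arm holds its last target. There are 200 camera calls.

## Working session

There is one attempt and no reset: what is moved stays moved. The work goes in short steps, each a Python script; the robot and the scene stay as the last script left them, time stands still between calls to the robot, and variables do not carry over. Pictures are saved under pics/ and viewed, at most 10 in all, crops included, and the job is handed in when it is done.

```bash
ls; mkdir -p pics; python3 - <<'E'
from cell import manip
import cv2,numpy as np
for n in("top","side"):
    c=manip.capture(n); cv2.imwrite(f"pics/{n}0.png",cv2.resize(c["image"],(800,600),interpolation=cv2.INTER_CUBIC)); np.savez(f"{n}0.npz",**c)
    print(n,c["intrinsics"].tolist(),c["position"],c["orientation"],(c["z_map"]>0).mean())
s=manip.state(); print(s["clock"],s["tool_pos"],s["tcp_rot"],s["gripper_width"])
E
```

```text
cell.py
pics
top [[458.9423052761324, 0.0, 261.85334130530816], [0.0, 458.9423052761324, 188.23002806448247], [0.0, 0.0, 1.0]] [0.4006438  0.18408114 1.1802891 ] [-2.14148094  2.17401781 -0.21091602] 0.9959157307942709
side [[470.76811584941663, 0.0, 251.2666190562859], [0.0, 470.76811584941663, 195.48792447881675], [0.0, 0.0, 1.0]] [0.16245242 0.96461703 0.7586876 ] [-0.62171011  2.52299745 -1.3474552 ] 0.9961140950520834
0.1 [ 0.23365858 -0.63258661  0.23751382] [-3.09057352e+00 -5.52534258e-01  4.68711139e-04] 0.08797050048176522
```

View pics/top0.png

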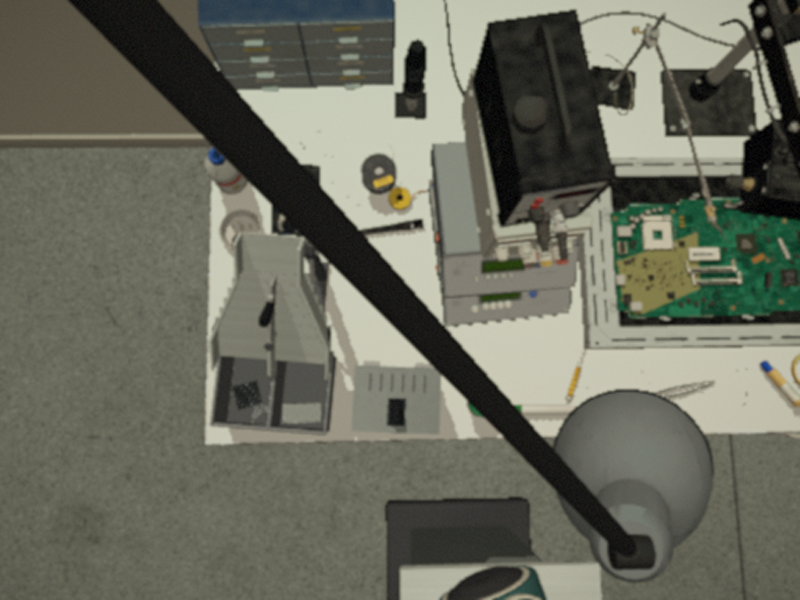

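View pics/side0.png

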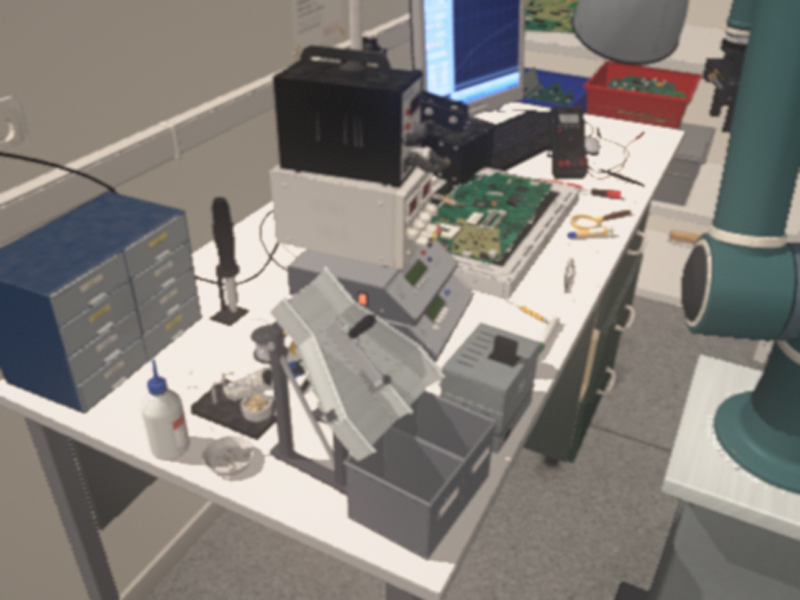

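The top view shows the square dark sink in the left bin (245,395) and the long light sink in the right bin (300,412), so the flap goes to +0.375 (tip left). The dryer is at (397,398) with its lid shut and grip at (397,412). The flap post is the black bar near (265,312).

```bash
cat > h.py <<'E'
import numpy as np,cv2
from scipy.spatial.transform import Rotation as R
def world(c,T=None):
    z=c["z_map"].astype(float);K=c["intrinsics"];v,u=np.indices(z.shape)
    P=np.stack([(u-K[0,2])/K[0,0]*z,(v-K[1,2])/K[1,1]*z,z],-1)
    M,t=(R.from_rotvec(c["orientation"]).as_matrix(),c["position"]) if T is None else (T[:3,:3],T[:3,3])
    P=P@M.T+t; P[z<=0]=np.nan; return P
def wrist(m):
    s=m.state();c=m.capture("wrist");T=np.eye(4);T[:3,:3]=R.from_rotvec(s["tcp_rot"]).as_matrix();T[:3,3]=s["tool_pos"]
    T=T@c["T_tool_cam"]; return c,world(c,T),T
def box(Q): # min area rect in xy: centre, sides, angle of the side nearest x
    (cx,cy),(a,b),g=cv2.minAreaRect(Q[:,:2].astype(np.float32)*1000); g=(g+45)%90-45
    return round(cx/1e3,4),round(cy/1e3,4),round(a),round(b),round(g,2)
E
python3 - <<'E'
from h import *
for n in("top","side"):
    c=dict(np.load(f"{n}0.npz"));P=world(c);I=c["image"];z=P[...,2]
    # bench check
    roi=(P[...,0]>.3)&(P[...,0]<.8)&(P[...,1]>-.1)&(P[...,1]<.65)
    b=roi&(abs(z)<.012);print(n,"bench z",np.median(z[b]),b.sum())
    px=[(397,412),(397,380),(265,325),(268,300),(270,350),(250,280),(630,440),(300,200),(545,410),(495,408),(390,225),(570,390),(520,150),(470,280)] if n=="top" else [(505,350),(490,370),(362,325),(330,290),(390,380),(620,20),(550,335),(270,340),(345,330),(380,75)]
    for p in px:
        u,v=int(p[0]*.64),int(p[1]*.64);print(p,P[v,u].round(3),I[v,u])
    d=roi&(z>.112)&(z<.130)&(P[...,1]>.1)&(P[...,1]<.33)&(P[...,0]<.55)
    if d.sum()>9:print("lid",d.sum(),box(P[d]))
    d=roi&(z>.137)&(z<.165)&(I.max(-1)<60)&(P[...,1]<.3)&(P[...,0]<.55)
    if d.sum()>9:print("grip",d.sum(),box(P[d]),np.median(P[d],0))
E
```

```text
top bench z -0.00047961810166774477 14912
(397, 412) [0.395 0.163 0.154] [27 30 29]
(397, 380) [0.44  0.161 0.119] [118 132 131]
(265, 325) [0.508 0.335 0.253] [37 43 42]
(268, 300) [0.545 0.335 0.228] [ 96 108 110]
(270, 350) [0.482 0.341 0.171] [80 89 90]
(250, 280) [0.577 0.363 0.201] [108 123 123]
(630, 440) [ 0.373 -0.007  0.622] [111 121 119]
(300, 200) [0.452 0.204 1.007] [18 19 20]
(545, 410) [ 0.392 -0.077  0.019] [164 184 191]
(495, 408) [0.4   0.141 0.901] [21 20 24]
(390, 225) [0.703 0.168 0.006] [84 96 95]
(570, 390) [ 0.424 -0.121  0.011] [ 89 152 179]
(520, 150) [0.681 0.028 0.422] [34 39 39]
(470, 280) [0.593 0.048 0.094] [117 128 132]
lid 2502 (0.4218, 0.2175, 247, 107, -11.12)
grip 80 (0.4487, 0.2033, 163, 24, 35.23) [0.39508216 0.16506784 0.15306792]
side bench z 0.0006970295395224424 11188
(505, 350) [0.392 0.17  0.14 ] [58 61 65]
(490, 370) [0.403 0.197 0.122] [141 147 149]
(362, 325) [0.521 0.343 0.248] [55 56 58]
(330, 290) [0.597 0.291 0.247] [166 175 180]
(390, 380) [0.484 0.341 0.176] [92 94 97]
(620, 20) [0.341 0.037 0.558] [109 110 112]
(550, 335) [ 0.386 -0.072  0.013] [144 153 164]
(270, 340) [0.63  0.383 0.215] [91 92 98]
(345, 330) [0.55  0.336 0.227] [156 161 168]
(380, 75) [ 0.688 -0.014  0.429] [57 54 56]
lid 1745 (0.4199, 0.2065, 225, 110, -11.13)
```

```bash
python3 - <<'E'
from h import *
from cell import manip
from scipy.optimize import least_squares
# arm model fit
rows=[]
for r,z,t in [(.5,.2,0),(.6,.3,.3),(.7,.15,-.2),(.8,.3,.5),(.55,.4,0),(.45,.3,-.3),(.65,.25,.7)]:
    az=.4
    M=R.from_euler('z',az)*R.from_euler('y',np.pi-t)
    q=manip.inverse_kinematics([r*np.cos(az),r*np.sin(az),z],M.as_rotvec())
    if q is not None: rows.append((r,z,*q)); print(r,z,t,np.round(q,3))
A=np.array(rows)
def fk(p,q):
    a,h,L1,L2,d,e=p;b=q[:,1]+q[:,2];w=b+q[:,4]
    return np.r_[a+L1*np.sin(q[:,1])+L2*np.sin(b)+e*np.cos(b)+d*np.sin(w), h+L1*np.cos(q[:,1])+L2*np.cos(b)-e*np.sin(b)+d*np.cos(w)]
s=least_squares(lambda p:fk(p,A[:,2:])-np.r_[A[:,0],A[:,1]],[0,.35,.4,.4,.25,0]);print("a,h,L1,L2,d,e",s.x.round(4),s.cost)
# lamp head
for n in("top","side"):
    P=world(dict(np.load(f"{n}0.npz")));Q=P[(P[...,2]>.45)&(P[...,0]>.1)&(P[...,0]<.65)&(abs(P[...,1]-.1)<.3)]
    for lo in np.arange(.45,1.1,.05):
        S=Q[(Q[:,2]>lo)&(Q[:,2]<lo+.05)]
        if len(S)>20:print(n,round(lo,2),len(S),np.percentile(S,[2,98],axis=0).round(2).tolist())
# chute plane
for n in("top","side"):
    c=dict(np.load(f"{n}0.npz"));P=world(c);x,y,z=np.moveaxis(P,-1,0)
    m=(x>.5)&(x<.63)&(y>.27)&(y<.43)&(z>.1)&(z<.3);Q=P[m]
    best=None;rng=np.random.default_rng(0)
    for _ in range(3000):
        a,b,d=Q[rng.choice(len(Q),3,0)];nn=np.cross(b-a,d-a);l=np.linalg.norm(nn)
        if l<1e-6:continue
        nn/=l;nn*=np.sign(nn[2])
        if abs(nn[2]-np.cos(.7))>.04:continue
        k=(abs((Q-a)@nn)<.003)
        if best is None or k.sum()>best.sum():best=k
    S=Q[best];c0=S.mean(0);nn=np.linalg.svd(S-c0)[2][2];nn*=np.sign(nn[2])
    print(n,"plane",best.sum(),c0.round(4),nn.round(4),"yaw",np.degrees(np.arctan2(-nn[1],-nn[0])).round(2),"tilt",np.arccos(nn[2]).round(3))
E
```

```text
0.5 0.2 0 [ 0.35  -0.041  2.014 -0.     1.168 -1.621]
0.6 0.3 0.3 [ 0.35  -0.099  1.911  0.017  1.031 -1.627]
0.7 0.15 -0.2 [ 0.368  0.498  1.465 -0.007  1.378 -1.601]
0.8 0.3 0.5 [ 0.361  0.181  1.668  0.026  0.793 -1.624]
0.55 0.4 0 [ 0.355 -0.032  1.641 -0.     1.532 -1.616]
0.45 0.3 -0.3 [ 0.355  0.002  1.814 -0.013  1.625 -1.615]
0.65 0.25 0.7 [ 0.342 -0.155  2.176  0.091  0.423 -1.698]
a,h,L1,L2,d,e [0.0011 0.2524 0.5115 0.5656 0.3409 0.001 ] 9.238720694653588e-08
top 0.5 265 [[0.36, -0.04, 0.51], [0.41, 0.03, 0.55]]
top 0.55 1986 [[0.3, -0.09, 0.55], [0.41, 0.04, 0.6]]
top 0.6 3850 [[0.3, -0.07, 0.6], [0.39, 0.03, 0.65]]
top 0.65 1366 [[0.29, -0.01, 0.65], [0.34, 0.04, 0.7]]
top 0.7 1180 [[0.3, 0.0, 0.7], [0.33, 0.05, 0.75]]
top 0.75 402 [[0.32, 0.05, 0.75], [0.35, 0.08, 0.8]]
top 0.8 580 [[0.35, 0.08, 0.8], [0.38, 0.11, 0.85]]
top 0.85 908 [[0.37, 0.11, 0.85], [0.4, 0.14, 0.9]]
top 0.9 1509 [[0.4, 0.14, 0.9], [0.43, 0.17, 0.95]]
top 0.95 2796 [[0.42, 0.17, 0.95], [0.45, 0.2, 1.0]]
top 1.0 6015 [[0.45, 0.2, 1.0], [0.48, 0.23, 1.05]]
top 1.05 819 [[0.47, 0.23, 1.05], [0.48, 0.24, 1.06]]
side 0.45 1248 [[0.12, -0.0, 0.45], [0.19, 0.04, 0.5]]
side 0.5 2547 [[0.14, -0.02, 0.5], [0.4, 0.03, 0.55]]
side 0.55 1893 [[0.15, -0.02, 0.55], [0.39, 0.04, 0.59]]
top plane 2725 [0.5609 0.3415 0.1878] [-0.6407  0.0656  0.765 ] yaw -5.84 tilt 0.7
side plane 2191 [0.5571 0.3352 0.1862] [-0.6428  0.0603  0.7637] yaw -5.36 tilt 0.702
```

```bash
python3 - <<'E'
from h import *
from cell import manip
q=manip.state()["joint_pos"]
manip.set_joints([q[0],-.9,2.5,0,1.1,-1.6])
manip.set_joints([.1,-.9,2.5,0,1.1,-1.6])
manip.set_joints([.65,-.9,2.5,0,1.1,-1.6])
manip.set_joints([.62,-.5,2.1,0,1.3,-1.6])
s=manip.state();print(s["clock"],s["tool_pos"],s["contact_force"])
for n in("top","side"):
    c=manip.capture(n);np.savez(f"{n}1.npz",**c);cv2.imwrite(f"pics/{n}1.png",c["image"])
c,P,T=wrist(manip);np.savez("w1.npz",T=T,P=P,**c)
a,b,w=[cv2.imread(f"pics/{n}1.png") for n in("top","side")]+[c["image"]]
z=np.zeros((300,400,3),np.uint8);r=lambda i:cv2.resize(i,(400,300),interpolation=cv2.INTER_AREA)
cv2.imwrite("pics/m1.png",np.vstack([np.hstack([r(a),r(b)]),np.hstack([r(w),z])]))
E
```

```text
4.2917 [0.31288365 0.25220003 0.35129937] [-1.60825482  0.08807791 -0.62391119]
```

View pics/m1.png

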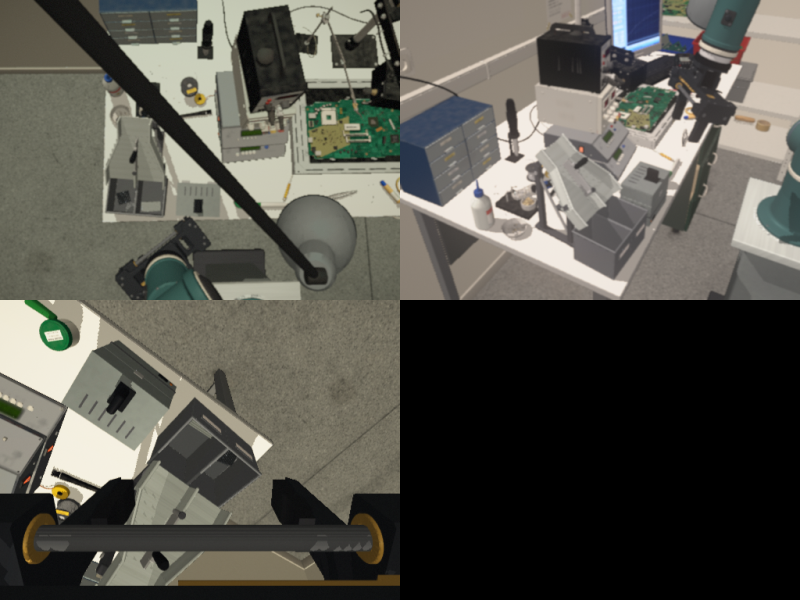

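The wrist view shows the jar (green lid, at (55,335)), the dryer, both bins with their samples, and the chute. The arm passed the lamp without contact. Next I measure everything from the three point clouds.

```bash
cat > loc.py <<'E'
from h import *
C={}
for n in("top","side"):
    c=dict(np.load(f"{n}0.npz"));C[n]=(world(c),c["image"])
w=np.load("w1.npz");C["wrist"]=(w["P"],w["image"])
def run():
  for n,(P,I) in C.items():
    print("==",n);x,y,z=np.moveaxis(P,-1,0);dark=I.max(-1)<75
    d=(z>.112)&(z<.130)&(y>.09)&(y<.255)&(x>.35)&(x<.52)&~dark
    print("lid",d.sum(),box(P[d]))
    # lid side edges by percentiles in yaw frame
    g=(z>.135)&(z<.165)&(y>.12)&(y<.22)&(x>.36)&(x<.44)
    print("grip",g.sum(),box(P[g]),np.percentile(P[g],[3,50,97],axis=0).round(3).tolist())
    yaw=np.radians(-5.6);ex=np.array([np.cos(yaw),np.sin(yaw),0]);ey=np.array([-ex[1],ex[0],0])
    nn=-np.sin(.698)*ex+[0,0,np.cos(.698)];sl=np.cos(.698)*ex+[0,0,np.sin(.698)]
    m=(x>.44)&(x<.7)&(y>.22)&(y<.46)&(z>.1)&(z<.32);Q=P[m]
    f=(Q-[.56,.34,.187])@nn;h=np.median(f[abs(f)<.01]);S=np.array([.56,.34,.187])+h*nn
    s,l,hh=(Q-S)@sl,(Q-S)@ey,(Q-S)@nn
    k=abs(hh)<.004
    top=[np.percentile(s[k&(abs(l-c)<.006)],98).round(4) if (k&(abs(l-c)<.006)).sum()>5 else None for c in(-.03,-.015,0,.015,.03)]
    print("plane off",round(h,4),"top s",top,"bottom s",np.percentile(s[k],1).round(3))
    for a in np.arange(-.12,.1,.02):
        kk=(s>a)&(s<a+.02);fl=l[kk&k];wl=l[kk&(hh>.025)&(hh<.04)]
        if len(fl)>5 and len(wl)>3:print(round(a,2),"floor l",np.percentile(fl,[1,99]).round(4),"walltop l",np.percentile(wl,[2,98]).round(4),len(wl))
    pm=(hh>.045)&(hh<.09)&(abs(l)<.05)
    if pm.sum()>5:print("post n",pm.sum(),"s",np.percentile(s[pm],[5,50,95]).round(4),"l",np.percentile(l[pm],[5,50,95]).round(4),"h",hh[pm].max().round(3),"l hi",np.median(l[pm&(hh>.07)]))
    r=(z>.092)&(z<.106)&(x>.33)&(x<.5)&(y>.24)&(y<.46)
    print("bin rim",r.sum(),box(P[r]))
if __name__=="__main__":run()
E
python3 loc.py; python3 - <<'E'
from h import *
c=dict(np.load("top1.npz"));P=world(c);I=c["image"];q=.62
x,y,z=np.moveaxis(P,-1,0);r=x*np.cos(q)+y*np.sin(q);l=-x*np.sin(q)+y*np.cos(q)
m=(z>.35)&(r>.05)&(r<.42)&(abs(l)<.2)&(y>.02)&(z<.9)
for a in np.arange(.05,.42,.04):
    k=m&(r>a)&(r<a+.04)
    if k.sum()>10:print("arm r",a.round(2),k.sum(),"l",np.percentile(l[k],[1,99]).round(3),"z",np.percentile(z[k],[50,99]).round(3))
c=dict(np.load("w1.npz"));P=c["P"];x,y,z=np.moveaxis(P,-1,0);I=c["image"].astype(int)
g=(I[...,1]>I[...,2]+30)&(z>.01)&(z<.08)
print("jar",g.sum(),box(P[g&(z>.035)&(y<.12)]))
E
```

```text
== top
lid 2170 (0.4119, 0.1636, 128, 96, -3.19)
grip 78 (0.394, 0.1639, 11, 33, -1.11) [[0.378, 0.16, 0.15], [0.395, 0.165, 0.153], [0.41, 0.17, 0.157]]
plane off 0.0001 top s [np.float64(0.0901), np.float64(0.0883), np.float64(0.0904), np.float64(0.0892), np.float64(0.0891)] bottom s -0.113
-0.12 floor l [-0.0791  0.074 ] walltop l [-0.0884  0.0777] 42
-0.1 floor l [-0.079   0.0755] walltop l [-0.088   0.0782] 63
-0.08 floor l [-0.0877  0.0743] walltop l [-0.0876  0.0784] 66
-0.06 floor l [-0.085   0.0721] walltop l [-0.0861  0.0748] 75
-0.04 floor l [-0.0795  0.071 ] walltop l [-0.0779  0.0679] 58
-0.02 floor l [-0.0717  0.0614] walltop l [-0.0705  0.0592] 53
0.0 floor l [-0.0634  0.0561] walltop l [-0.0616  0.0512] 68
0.02 floor l [-0.0545  0.038 ] walltop l [-0.0534  0.0435] 72
0.04 floor l [-0.0477  0.0347] walltop l [-0.048   0.0388] 50
0.06 floor l [-0.0559  0.0459] walltop l [-0.0478  0.0387] 49
0.08 floor l [-0.0477  0.0357] walltop l [-0.0483  0.0378] 44
post n 103 s [0.0028 0.0113 0.0137] l [-0.0147 -0.0089 -0.0024] h 0.086 l hi -0.008333440202876371
bin rim 573 (0.4309, 
[... 1881 characters left out ...]
top l [-0.014   0.0519] 165
0.02 floor l [-0.0368  0.0396] walltop l [-0.052   0.0428] 275
0.04 floor l [-0.048   0.0355] walltop l [-0.049   0.0356] 140
0.06 floor l [-0.059   0.0266] walltop l [-0.0489 -0.0444] 108
post n 320 s [0.0016 0.0072 0.0136] l [-0.0155 -0.0127 -0.0047] h 0.086 l hi -0.011304212786847468
bin rim 1643 (0.4336, 0.3474, 172, 124, -5.59)
arm r 0.21 47 l [-0.153 -0.142] z [0.693 0.696]
arm r 0.25 1453 l [-0.18  -0.139] z [0.693 0.743]
arm r 0.29 1259 l [-0.199 -0.033] z [0.627 0.797]
arm r 0.33 4339 l [-0.141  0.113] z [0.685 0.847]
arm r 0.37 4823 l [-0.13   0.116] z [0.504 0.897]
arm r 0.41 261 l [-0.124  0.112] z [0.442 0.9  ]
jar 1403 (0.4064, 0.0257, 44, 46, 34.94)
```

```bash
python3 - <<'E'
from h import *
q=.62
for n in("top1","side1"):
    c=dict(np.load(n+".npz"));P=world(c);I=c["image"].astype(int)
    x,y,z=np.moveaxis(P,-1,0);r=x*np.cos(q)+y*np.sin(q);l=-x*np.sin(q)+y*np.cos(q)
    # forearm at j2=-.5, j3=2.1: elbow (-.245,.701) -> wrist b=1.6
    m=(z>.5)&(z<.85)&(abs(l)<.13)&(r>-.3)&(r<.42)&~((I.max(-1)<28))
    for a in np.arange(-.3,.44,.06):
        k=m&(r>a)&(r<a+.06)
        if k.sum()>15:print(n,"r",a.round(2),k.sum(),"l",np.percentile(l[k],[1,99]).round(3),"z",np.percentile(z[k],[2,98]).round(3),I[k].mean(0).round())
c=dict(np.load("top0.npz"));P=world(c);x,y,z=np.moveaxis(P,-1,0);m=(z>.45)&(z<.8)&(x>.2)&(x<.5)&(y>-.15)&(y<.15)
Q=P[m]
for az in(.3,.35,.4,.45,.5):
    lat=-Q[:,0]*np.sin(az)+Q[:,1]*np.cos(az);rr=Q[:,0]*np.cos(az)+Q[:,1]*np.sin(az)
    print(az,[ (round(zz,2),np.percentile(lat[(Q[:,2]>zz)&(Q[:,2]<zz+.05)],99.5).round(3)) for zz in(.5,.55,.6,.65,.7,.75)])
E
```

```text
top1 r 0.3 1973 l [-0.126  0.032] z [0.551 0.723] [69. 77. 58.]
top1 r 0.36 2470 l [-0.032  0.06 ] z [0.504 0.697] [66. 74. 56.]
side1 r 0.3 2023 l [0.045 0.063] z [0.504 0.624] [78. 80. 70.]
side1 r 0.36 2678 l [-0.003  0.062] z [0.503 0.618] [91. 94. 85.]
0.3 [(0.5, np.float64(-0.063)), (0.55, np.float64(-0.06)), (0.6, np.float64(-0.065)), (0.65, np.float64(-0.047)), (0.7, np.float64(-0.045)), (0.75, np.float64(-0.022))]
0.35 [(0.5, np.float64(-0.079)), (0.55, np.float64(-0.075)), (0.6, np.float64(-0.079)), (0.65, np.float64(-0.062)), (0.7, np.float64(-0.061)), (0.75, np.float64(-0.04))]
0.4 [(0.5, np.float64(-0.094)), (0.55, np.float64(-0.091)), (0.6, np.float64(-0.094)), (0.65, np.float64(-0.077)), (0.7, np.float64(-0.077)), (0.75, np.float64(-0.057))]
0.45 [(0.5, np.float64(-0.11)), (0.55, np.float64(-0.105)), (0.6, np.float64(-0.109)), (0.65, np.float64(-0.092)), (0.7, np.float64(-0.092)), (0.75, np.float64(-0.075))]
0.5 [(0.5, np.float64(-0.125)), (0.55, np.float64(-0.12)), (0.6, np.float64(-0.123)), (0.65, np.float64(-0.106)), (0.7, np.float64(-0.108)), (0.75, np.float64(-0.092))]
```

Chute, flap, dryer and jar are located consistently across views: chute yaw −5.6°, dryer yaw −3.2°. Flap first, towards +0.375.

```bash
cat >> h.py <<'E'
from cell import manip
cy=np.radians(-5.6);ex=np.array([np.cos(cy),np.sin(cy),0]);ey=np.array([-ex[1],ex[0],0]);ez=np.array([0,0,1.])
nn=-np.sin(.698)*ex+np.cos(.698)*ez;sl=np.cos(.698)*ex+np.sin(.698)*ez
HEAD=np.array([.56,.34,.187])+.0925*sl-.005*ey;PIV=HEAD-.155*sl
dyw=np.radians(-3.2);dx=np.array([np.cos(dyw),np.sin(dyw),0]);dy=np.array([-dx[1],dx[0],0])
GRIP=np.array([.394,.165,.142]);HINGE=GRIP+.0702*dx-.064*ez
def rot(z,y): return R.from_matrix(np.stack([np.cross(y,z),y,z],1)).as_rotvec()
def go(g,z,y,lin=None): # put the grasp point at g, tool z along z, y along y
    z=z/np.linalg.norm(z);p=g+.019*z
    manip.move_pose(p,rot(z,y)) if lin is None else manip.move_linear(p,lin,rot(z,y))
def f(): return np.array(manip.state()["contact_force"])
def st(): s=manip.state();print("t",round(s["clock"],2),"tcp",np.round(s["tool_pos"],4),"q",np.round(s["joint_pos"],2),"F",np.round(s["contact_force"],1),"w",round(s["gripper_width"],4),"gf",np.round(s["grasp_force"],1))
E
python3 - <<'E'
from h import *
P=lambda th,h=.064:PIV+.07*np.cos(th)*sl+.07*np.sin(th)*ey+h*nn
manip.set_gripper(.05)
go(P(-.03,.13),-nn,-ey);st()
go(P(-.03),-nn,-ey,.12);st()
manip.set_gripper(.005,6);st()
F0=f()
for th in(.1,.22,.32,.35,.37,.385,.4,.415,.43):
    go(P(th),-nn,-ey,.06);d=(f()-F0)@ey;print(th,round(d,1))
    if abs(d)>6:break
st();manip.set_gripper(.05);manip.dwell(.1);go(P(th,.15),-nn,-ey,.2);st()
for n in("top","side"):
    c=manip.capture(n);np.savez(f"{n}2.npz",**c)
    cv2.imwrite(f"pics/{n}2.png",cv2.resize(c["image"][100:300,100:280] if n=="top" else c["image"][150:350,150:330],(540,600),interpolation=cv2.INTER_CUBIC))
E
```

```text
Traceback (most recent call last):
  File "h.py", line 23, in go
    manip.move_pose(p,rot(z,y)) if lin is None else manip.move_linear(p,lin,rot(z,y))
    ~~~~~~~~~~~~~~~^^^^^^^^^^^^
host.IKError: the arm cannot take that pose within its joint ranges
```

```bash
python3 - <<'E'
from h import *
P=lambda th,h=.064:PIV+.07*np.cos(th)*sl+.07*np.sin(th)*ey+h*nn
for sg in(1,-1):
  for tilt in(.698,.55,.4,.25):
    z=np.sin(tilt)*ex-np.cos(tilt)*ez
    for h in(.064,.10,.13):
        q=manip.inverse_kinematics(P(0,h)+.019*z,rot(z,sg*ey));print(sg,tilt,h,None if q is None else np.round(q,2))
E
```

```text
1 0.698 0.064 [ 0.79 -0.03  2.11 -0.81  0.76 -0.16]
1 0.698 0.1 [ 0.83 -0.08  2.11 -0.78  0.82 -0.18]
1 0.698 0.13 [ 0.86 -0.13  2.1  -0.75  0.88 -0.2 ]
1 0.55 0.064 [ 0.73 -0.01  2.03 -0.56  0.81 -0.41]
1 0.55 0.1 [ 0.77 -0.06  2.03 -0.55  0.87 -0.41]
1 0.55 0.13 [ 0.8  -0.11  2.03 -0.54  0.93 -0.41]
1 0.4 0.064 [ 0.67  0.02  1.96 -0.35  0.9  -0.61]
1 0.4 0.1 [ 0.7  -0.03  1.96 -0.35  0.96 -0.6 ]
1 0.4 0.13 [ 0.73 -0.07  1.95 -0.35  1.01 -0.59]
1 0.25 0.064 [ 0.62  0.07  1.88 -0.19  1.01 -0.77]
1 0.25 0.1 [ 0.64  0.02  1.88 -0.19  1.06 -0.75]
1 0.25 0.13 [ 0.67 -0.02  1.88 -0.19  1.11 -0.73]
-1 0.698 0.064 None
-1 0.698 0.1 None
-1 0.698 0.13 None
-1 0.55 0.064 None
-1 0.55 0.1 None
-1 0.55 0.13 None
-1 0.4 0.064 [ 0.67  0.02  1.96 -0.35  0.9   2.53]
-1 0.4 0.1 [ 0.7  -0.03  1.96 -0.35  0.96  2.54]
-1 0.4 0.13 [ 0.73 -0.07  1.95 -0.35  1.01  2.55]
-1 0.25 0.064 [ 0.62  0.07  1.88 -0.19  1.01  2.37]
-1 0.25 0.1 [ 0.64  0.02  1.88 -0.19  1.06  2.39]
-1 0.25 0.13 [ 0.67 -0.02  1.88 -0.19  1.11  2.41]
```

Use +ey for the flap.

```bash
python3 - <<'E'
from h import *
P=lambda th,h=.064:PIV+.07*np.cos(th)*sl+.07*np.sin(th)*ey+h*nn
manip.set_gripper(.05)
go(P(-.03,.13),-nn,ey);st()
go(P(-.03),-nn,ey,.12);st()
manip.set_gripper(.005,6);st()
F0=f()
for th in(.1,.22,.32,.35,.37,.385,.4,.415,.43):
    go(P(th),-nn,ey,.06);d=(f()-F0)@ey;print(th,round(d,1))
    if abs(d)>6:break
st();manip.set_gripper(.05);manip.dwell(.1);go(P(th,.15),-nn,ey,.2);st()
for n in("top","side"):
    c=manip.capture(n);np.savez(f"{n}2.npz",**c)
    cv2.imwrite(f"pics/{n}2.png",cv2.resize(c["image"][100:300,100:280] if n=="top" else c["image"][150:350,150:330],(540,600),interpolation=cv2.INTER_CUBIC))
E
```

```text
t 6.63 tcp [0.494  0.3392 0.2771] q [ 0.86 -0.13  2.1  -0.75  0.88 -0.2 ] F [-0.4  0.4 -0.2] w 0.0499 gf 0.0
t 7.33 tcp [0.5364 0.3351 0.2266] q [ 0.79 -0.03  2.11 -0.81  0.76 -0.16] F [-1.  -0.4  0.6] w 0.0499 gf 0.0
t 7.96 tcp [0.5362 0.3352 0.2266] q [ 0.79 -0.03  2.11 -0.81  0.76 -0.16] F [-1.6 -0.8  1.6] w 0.0145 gf 5.9
0.1 1.2
0.22 1.8
0.32 1.5
0.35 1.3
0.37 0.7
0.385 -4.7
0.4 -7.3
t 9.82 tcp [0.5352 0.3626 0.223 ] q [ 0.83  0.01  2.07 -0.83  0.78 -0.12] F [ 0.7 -8.4  3.4] w 0.0143 gf 6.0
t 11.18 tcp [0.4798 0.3703 0.2885] q [ 0.93 -0.11  2.06 -0.75  0.93 -0.16] F [ 0.   0.5 -1. ] w 0.0496 gf 0.0
```

```bash
cat >> h.py <<'E'
def lidpose(th,t,up=.003): # lid_grip at lid angle th
    c,s=np.cos(th),np.sin(th);u=lambda a,b:HINGE+(a*c+b*s)*dx+(-a*s+b*c)*ez
    return u(-.0702,.064+up),np.sin(t)*dx-np.cos(t)*ez
def chutepose(tau,s,h,t,y=0): # lip s up-slope of head, h above floor; t = lean of tool in pan frame
    px=np.cos(tau)*ex+np.sin(tau)*ez;pz=-np.sin(tau)*ex+np.cos(tau)*ez
    return HEAD+s*sl+h*nn+y*ey+.054*px+.058*pz, np.sin(t)*ey-np.cos(t)*pz, px
def ik(g,z,y): 
    q=manip.inverse_kinematics(g+.019*z,rot(z,y)); return None if q is None else np.round(q,2)
E
python3 - <<'E'
from h import *
print(HEAD,PIV,HINGE)
for sg in(1,-1):
    for th,t in((0,.4),(.4,.4),(.8,.4),(1.2,.4),(1.3,.5)):print("lid",sg,th,t,ik(*lidpose(th,t),sg*dy))
for t in(0,.2,.3):
    g=np.array([.414,.1636,.100]);z=np.sin(t)*dx-np.cos(t)*ez
    print("pan",t,ik(g,z,-dy),ik(g+.08*ez,z,-dy),ik(g,z,dy))
    for a in((0,-.012,.06),(.2,-.012,.035),(.6,-.012,.012),(.8,-.012,.012)):print(" ch",a,ik(*chutepose(*a,t)))
E
```

```text
[0.63004081 0.32810846 0.24644852] [0.51185754 0.33969643 0.14683208] [0.46409054 0.16108133 0.078     ]
lid 1 0 0.4 [ 0.49 -0.33  2.44 -0.32  0.7  -0.81]
lid 1 0.4 0.4 [ 0.44 -0.29  2.38 -0.29  0.72 -0.89]
lid 1 0.8 0.4 [ 0.4  -0.23  2.31 -0.26  0.71 -0.95]
lid 1 1.2 0.4 [ 0.36 -0.14  2.26 -0.25  0.67 -0.99]
lid 1 1.3 0.5 [ 0.38 -0.16  2.31 -0.39  0.56 -0.86]
lid -1 0 0.4 [ 0.49 -0.33  2.44 -0.32  0.7   2.33]
lid -1 0.4 0.4 [ 0.44 -0.29  2.38 -0.29  0.72  2.25]
lid -1 0.8 0.4 [ 0.4  -0.23  2.31 -0.26  0.71  2.19]
lid -1 1.2 0.4 [ 0.36 -0.14  2.26 -0.25  0.67  2.15]
lid -1 1.3 0.5 [ 0.38 -0.16  2.31 -0.39  0.56  2.29]
pan 0 [ 0.32 -0.01  2.23  0.    0.92  1.95] [ 0.32 -0.12  2.16  0.    1.1   1.95] [ 0.32 -0.01  2.23  0.    0.92 -1.19]
 ch (0, -0.012, 0.06) [ 0.44  0.31  1.4  -0.    1.44  0.54]
 ch (0.2, -0.012, 0.035) [ 0.49  0.21  1.54 -0.12  1.22  0.62]
 ch (0.6, -0.012, 0.012) [ 0.62  0.05  1.83 -0.51  0.86  0.98]
 ch (0.8, -0.012, 0.012) [ 0.7  -0.01  1.97 -0.84  0.76  1.3 ]
pan 0.2 [ 0.38 -0.12  2.34 -0.13  0.74  2.09] [ 0.38 -0.23  2.27 -0.11  0.93  2.06] [ 0.38 -0.12  2.34 -0.13  0.74 -1.05]
 ch (0, -0.012, 0.06) [0.36 0.24 1.49 0.18 1.33 0.42]
 ch (0.2, -0.012, 0.035) [0.4  0.15 1.62 0.09 1.1  0.45]
 ch (0.6, -0.012, 0.012) [ 0.52 -0.03  1.91 -0.26  0.66  0.72]
 ch (0.8, -0.012, 0.012) [ 0.6  -0.1   2.05 -0.67  0.51  1.09]
pan 0.3 [ 0.42 -0.17  2.4  -0.22  0.65  2.21] [ 0.42 -0.29  2.32 -0.18  0.84  2.15] [ 0.42 -0.17  2.4  -0.22  0.65 -0.94]
 ch (0, -0.012, 0.06) [0.32 0.22 1.53 0.29 1.28 0.35]
 ch (0.2, -0.012, 0.035) [0.36 0.13 1.66 0.21 1.05 0.35]
 ch (0.6, -0.012, 0.012) [ 0.47 -0.05  1.95 -0.07  0.58  0.52]
 ch (0.8, -0.012, 0.012) [ 0.54 -0.12  2.09 -0.47  0.39  0.87]
```

View pics/side2.png

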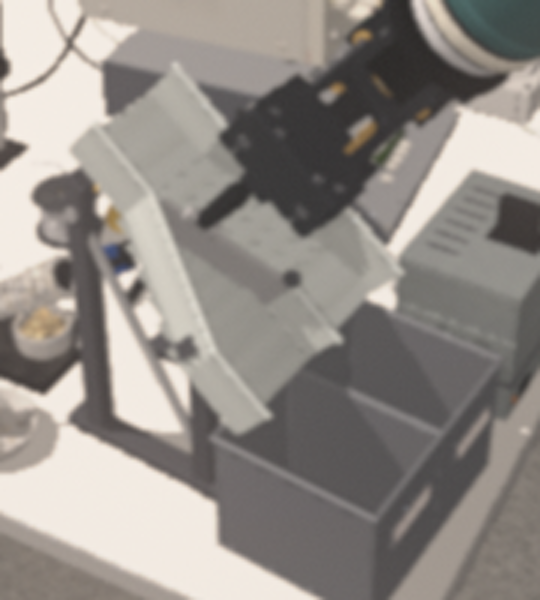

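The crop shows the blade running from the pivot (290,278) up-left to (170,215) against the left side, so the left lane is closed. Now the lid.

```bash
python3 - <<'E'
from h import *
manip.set_joints([.8,-.4,2.1,-.3,1.0,2.2]);st()
g,z=lidpose(0,.4)
go(g-.06*z,z,-dy);st();go(g,z,-dy,.12);st()
c=manip.capture("top");P=world(c);I=c["image"].astype(int);q=manip.state()["joint_pos"][0]
x,y,zz=np.moveaxis(P,-1,0);r=x*np.cos(q)+y*np.sin(q);l=-x*np.sin(q)+y*np.cos(q)
m=(zz>.42)&(zz<.85)&(abs(l)<.1)&(I[...,0]>I[...,2]+12)
for a in np.arange(0,.44,.05):
    k=m&(r>a)&(r<a+.05)
    if k.sum()>15:print("teal r",a.round(2),k.sum(),"l",np.percentile(l[k],[1,99]).round(3),"z",np.percentile(zz[k],[2,98]).round(3))
manip.set_gripper(.005,8);st()
for th,t in((.15,.4),(.35,.4),(.55,.4),(.75,.4),(.95,.4),(1.1,.42),(1.25,.45)):
    g,z=lidpose(th,t);go(g,z,-dy,.08);print(th,np.round(f(),1),round(manip.state()["gripper_width"],4))
    if np.linalg.norm(f())>25:break
st()
E
```

```text
t 13.31 tcp [0.3975 0.3234 0.3537] q [ 0.8 -0.4  2.1 -0.3  1.   2.2] F [-0.1  0.1 -0.5] w 0.0501 gf 0.0
t 14.22 tcp [0.3793 0.1669 0.1845] q [ 0.53 -0.45  2.41 -0.29  0.86  2.31] F [-0.4 -0.6 -0.4] w 0.05 gf 0.0
t 14.88 tcp [0.402  0.1652 0.1284] q [ 0.49 -0.33  2.44 -0.32  0.7   2.33] F [-0.3  0.2 -0.6] w 0.05 gf 0.0
teal r 0.25 840 l [-0.028  0.079] z [0.458 0.509]
teal r 0.3 2586 l [-0.018  0.089] z [0.45  0.497]
teal r 0.35 517 l [-0.019  0.081] z [0.435 0.488]
t 15.58 tcp [0.4013 0.1634 0.1276] q [ 0.49 -0.33  2.44 -0.32  0.7   2.33] F [-0.9 -6.   3.2] w 0.012 gf 8.0
0.15 [-3.8 -5.5  4.4] 0.0119
0.35 [-0.9 -5.   1.1] 0.0116
0.55 [-0.4 -4.5  0.5] 0.0121
0.75 [ 0.2 -6.2 -0.8] 0.0115
0.95 [ 0.2 -5.8 -0.5] 0.0121
1.1 [ 0.3 -5.1 -2.6] 0.0116
1.25 [ 0.2 -5.2 -2.1] 0.0118
t 18.15 tcp [0.5125 0.1571 0.1471] q [ 0.36 -0.15  2.29 -0.31  0.62  2.21] F [ 0.2 -5.2 -2.1] w 0.0118 gf 8.0
```

```bash
python3 - <<'E'
from h import *
manip.set_gripper(.088);g,z=lidpose(1.25,.45);go(g-.06*z,z,-dy,.15);st()
t=.1;z=np.sin(t)*dx-np.cos(t)*ez
g=np.array([.412,.1636,.29])-.06*dx;go(g,z,-dy);st()
c,P,T=wrist(manip);np.savez("w3.npz",T=T,P=P,**c);cv2.imwrite("pics/w3.png",c["image"])
x,y,zz=np.moveaxis(P,-1,0);I=c["image"];d=I.max(-1)<70
m=d&(zz>.09)&(zz<.125)&(x>.35)&(x<.47)&(y>.08)&(y<.25)
print("bar",m.sum(),box(P[m]),np.median(zz[m]))
m=(zz>.12)&(zz<.2)&(x>.44)&(y>.08)&(y<.24);print("lid top",np.percentile(zz[m],98) if m.any() else None, np.percentile(x[m],[2,50,98]).round(3) if m.any() else 0)
c=manip.capture("side");np.savez("side3.npz",**c);cv2.imwrite("pics/s3.png",c["image"][100:330,150:400])
a=cv2.resize(I,(480,360));b=cv2.resize(c["image"][150:350,190:370],(320,360))
cv2.imwrite("pics/m3.png",np.hstack([a,b]))
E
```

```text
t 19.88 tcp [0.4876 0.1598 0.2026] q [ 0.39 -0.27  2.27 -0.28  0.75  2.19] F [ 0.5 -1.  -0.3] w 0.0877 gf 0.0
t 20.52 tcp [0.3544 0.1665 0.2698] q [ 0.42 -0.39  2.16 -0.05  1.27  2.06] F [-0.9 -1.   0.1] w 0.0878 gf 0.0
bar 871 (0.4371, 0.1473, 44, 112, -37.58) 0.10926977400060683
lid top 0.1776484724124132 [0.477 0.492 0.504]
```

View pics/m3.png

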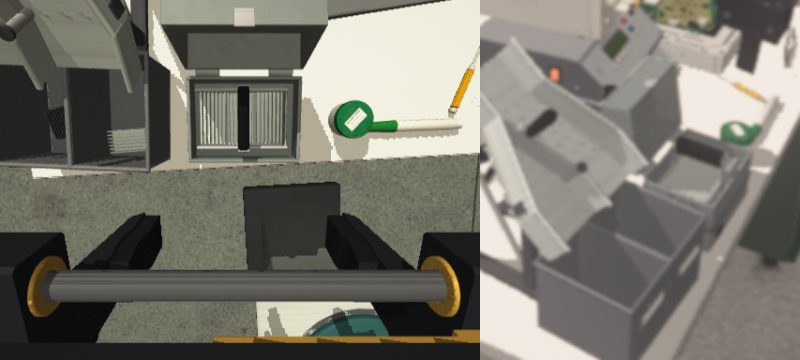

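The lid is open with its top edge at 0.178 m. The wrist view shows the pan in the box with its black bar at (243,118), full of crosswise sinks, open end to the left. The side view shows the flap still over to the left.

```bash
cat > bar.py <<'E'
from h import *
def bar(P,I):
    zz=P[...,2];m=((I.max(-1)<70)&(zz>.1)&(zz<.12)).astype(np.uint8)
    n,lab,stt,_=cv2.connectedComponentsWithStats(m)
    out=[]
    for i in range(1,n):
        if stt[i,4]>80: out.append((int(stt[i,4]),box(P[lab==i]),float(np.median(zz[lab==i]).round(4))))
    return out
E
python3 - <<'E'
from bar import *
w=np.load("w3.npz");print(bar(w["P"],w["image"]))
P=w["P"];x,y,z=np.moveaxis(P,-1,0)
m=(z>.07)&(z<.084)&(x>.34)&(x<.49)&(y>.08)&(y<.25);print("dryer rim",m.sum(),box(P[m]))
E
```

```text
[(164, (0.4903, 0.2205, 3, 33, -3.75), 0.1098), (176, (0.483, 0.0996, 33, 3, 1.75), 0.1096), (85, (0.4581, 0.3424, 3, 36, -6.15), 0.1011), (814, (0.4153, 0.1644, 11, 63, -3.13), 0.1093)]
dryer rim 4270 (0.4291, 0.1627, 128, 128, -3.04)
```

```bash
cat >> h.py <<'E'
T=.1;BAR=np.array([.4153,.1644,.0995])
def level(g,yaw):
    a=np.radians(yaw);px=np.array([np.cos(a),np.sin(a),0]);py=np.array([-px[1],px[0],0])
    return np.array(g),np.sin(T)*py-np.cos(T)*ez,px
YD=-93.1
WP=[(BAR+.085*ez,YD),((.37,.27,.26),-60),((.45,.33,.36),-30)]
E
python3 - <<'E'
from h import *
for g,yw in WP:print(ik(*level(g,yw)))
for a in((0,-.012,.06),(.2,-.012,.035),(.4,-.012,.02),(.6,-.012,.012),(.75,-.012,.012)):print(ik(*chutepose(*a,T)))
go(*level(BAR+.05*ez,YD));go(*level(BAR,YD),.12);st()
F0=f();manip.set_gripper(.005,55);st()
go(*level(BAR+.01*ez,YD),.05);st();go(*level(BAR+.085*ez,YD),.12);st();print(f()-F0)
c=manip.capture("side");cv2.imwrite("pics/s4.png",cv2.resize(c["image"][130:330,170:410],(720,600),interpolation=cv2.INTER_CUBIC))
E
```

```text
[ 0.35 -0.18  2.21 -0.05  1.02  2.  ]
[ 0.58 -0.23  2.1  -0.01  1.17  1.63]
[ 0.56 -0.06  1.78  0.05  1.34  1.08]
[0.4  0.27 1.44 0.09 1.38 0.48]
[ 0.45  0.18  1.58 -0.02  1.16  0.54]
[ 0.5   0.09  1.73 -0.17  0.94  0.65]
[ 0.57  0.01  1.87 -0.41  0.75  0.86]
[ 0.63 -0.05  1.98 -0.67  0.66  1.12]
t 21.85 tcp [0.418  0.1647 0.0819] q [ 0.35 -0.07  2.28 -0.05  0.83  2.01] F [ 0.1  0.3 -0.2] w 0.0881 gf 0.0
t 22.99 tcp [0.4171 0.1642 0.0805] q [ 0.35 -0.06  2.29 -0.05  0.83  2.01] F [-0.7 -1.  -0.6] w 0.0111 gf 55.0
t 23.34 tcp [0.4174 0.1645 0.091 ] q [ 0.35 -0.08  2.28 -0.05  0.85  2.01] F [ 0.4 -0.1 -3.5] w 0.0115 gf 55.0
t 24.12 tcp [0.4165 0.1641 0.1648] q [ 0.35 -0.18  2.21 -0.05  1.02  2.  ] F [-0.3 -0.3 -2.4] w 0.0118 gf 55.0
[-0.46359308 -0.52637296 -2.2092531 ]
```

View pics/s4.png

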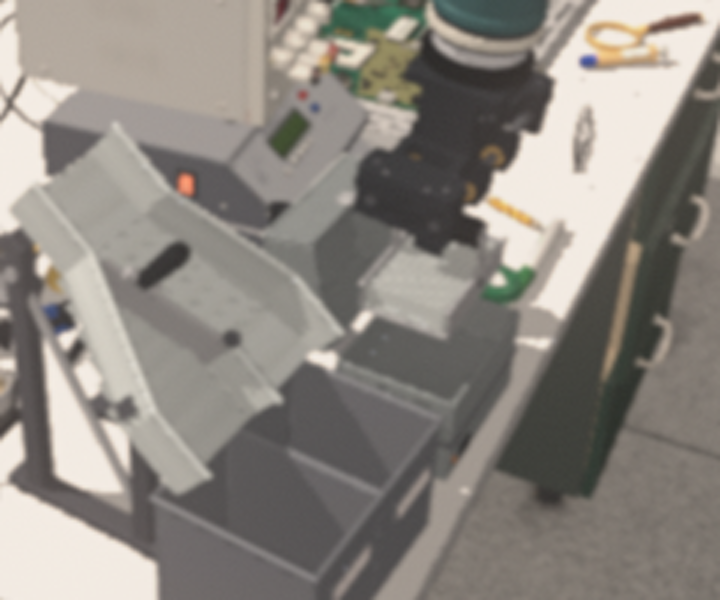

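The pan hangs level at (415,285), full of sinks, and the box below is empty. The flap post is at (165,265), over to the left. Carry and tip.

```bash
python3 - <<'E'
from h import *
for g,yw in WP[1:]:go(*level(g,yw),.16)
go(*chutepose(0,-.012,.06,T),.16);st()
c=manip.capture("side");cv2.imwrite("pics/s5a.png",c["image"])
for a in((.2,-.012,.035),(.3,-.012,.024),(.45,-.012,.014),(.6,-.012,.012),(.75,-.012,.012)):
    go(*chutepose(*a,T),.12);print(a,np.round(f(),1))
manip.dwell(.8);st()
b=manip.capture("side");t=manip.capture("top")
r=lambda i:cv2.resize(i,(400,300),interpolation=cv2.INTER_CUBIC)
i1,i2,i3=c["image"],b["image"],t["image"]
cv2.imwrite("pics/m5.png",np.vstack([np.hstack([r(i1[80:320,140:460]),r(i2[80:320,140:460])]),np.hstack([r(i3[110:290,120:360]),r(i2[230:350,200:360])])]))
E
```

```text
t 27.53 tcp [0.6358 0.3295 0.3239] q [0.4  0.27 1.44 0.09 1.38 0.48] F [ 0.2  1.2 -3.4] w 0.0115 gf 55.0
(0.2, -0.012, 0.035) [ 0.2 -0.6 -2.9]
(0.3, -0.012, 0.024) [ 1.2 -0.1 -1.9]
(0.45, -0.012, 0.014) [-0.6  0.  -2. ]
(0.6, -0.012, 0.012) [ 1.2  0.7 -1.1]
(0.75, -0.012, 0.012) [ 0.  -0.2 -0.5]
t 29.98 tcp [0.6261 0.3304 0.3133] q [ 0.63 -0.05  1.98 -0.67  0.66  1.12] F [ 0.7 -0.  -1.4] w 0.0114 gf 55.0
```

View pics/m5.png

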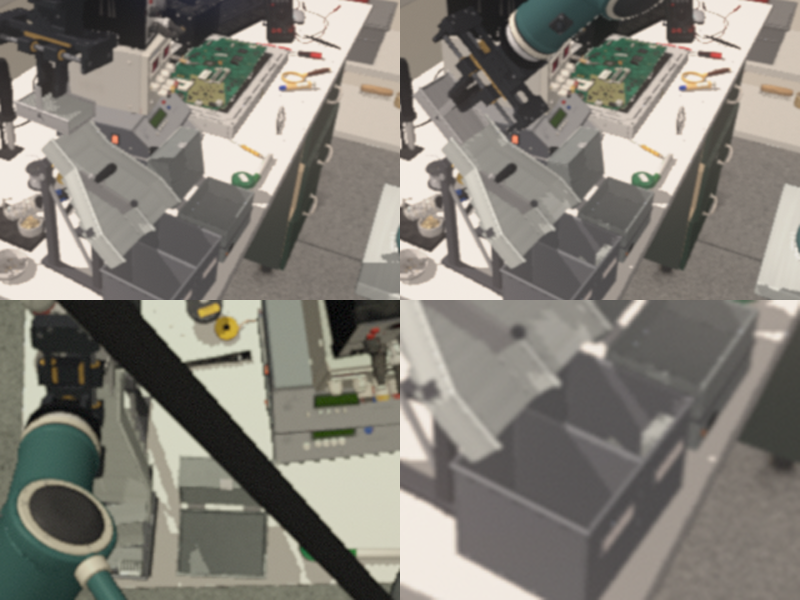

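One sink is visible in the right bin at (655,440), and the wrist force has dropped to about the pan's own weight. I back off to count the sinks.

```bash
python3 - <<'E'
from h import *
w0=manip.capture("wrist")["image"]
for a in((.6,-.012,.03),(.3,-.012,.05),(0,-.012,.065)):go(*chutepose(*a,T),.18)
go(*level(*WP[2]),.25);go(*level((.36,.20,.28),-70),.25);st()
b=manip.capture("side");t=manip.capture("top");np.savez("side6.npz",**b);np.savez("top6.npz",**t)
r=lambda i:cv2.resize(i,(400,300),interpolation=cv2.INTER_CUBIC)
cv2.imwrite("pics/m6.png",np.vstack([np.hstack([r(w0),r(b["image"][150:330,180:420])]),np.hstack([r(t["image"][140:290,110:310]),r(b["image"][230:350,200:360])])]))
E
```

```text
t 33.18 tcp [0.3631 0.2011 0.2618] q [ 0.45 -0.34  2.15 -0.01  1.23  1.68] F [ 0.7  0.8 -2.2] w 0.011 gf 55.0
```

View pics/m6.png

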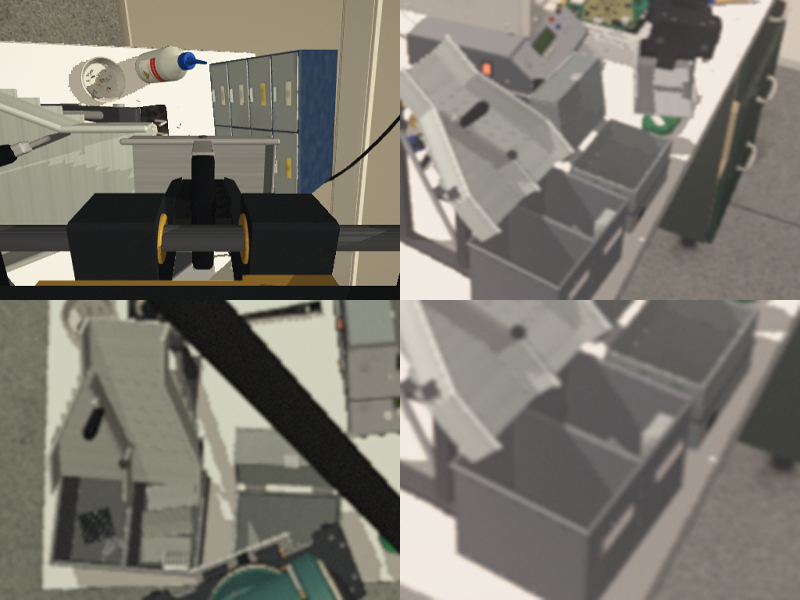

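```bash
python3 - <<'E'
from h import *
t=dict(np.load("top6.npz"));P=world(t);x,y,z=np.moveaxis(P,-1,0)
lx=(x-.4325)*ex[0]+(y-.3475)*ex[1];ly=(x-.4325)*ey[0]+(y-.3475)*ey[1]
for n,s in(("right",-1),("left",1)):
    m=(abs(lx)<.055)&(abs(ly-s*.043)<.034)&(z<.095);print(n,m.sum());
    if s<0: 
        for a in np.arange(-.055,.05,.01):
            k=m&(lx>a)&(lx<a+.01);print(a.round(3),np.percentile(z[k],[10,50,90]).round(3) if k.sum()>3 else None)
b=dict(np.load("side6.npz"));P=world(b);g,zz,px=level((.36,.20,.28),-70);py=np.cross(ez,px)
D=P-(g-.058*ez);u,v,h=D@px,D@py,D[...,2]
for a in np.arange(-.05,.05,.02):
    k=(u>a)&(u<a+.02)&(abs(v)<.03)&(h>-.03)&(h<.04)
    print("pan x",a.round(2),k.sum(),np.percentile(h[k],[10,50,90]).round(3) if k.sum()>3 else None)
i=t["image"][195:300,130:235];j=b["image"][150:230,300:420]
cv2.imwrite("pics/m7.png",np.hstack([cv2.resize(i,(400,400),interpolation=cv2.INTER_CUBIC),cv2.resize(j,(400,400),interpolation=cv2.INTER_CUBIC)]))
E
```

```text
right 1052
-0.055 [0.002 0.064 0.083]
-0.045 [0.006 0.023 0.08 ]
-0.035 [0.004 0.007 0.022]
-0.025 [0.002 0.009 0.03 ]
-0.015 [0.017 0.032 0.036]
-0.005 [0.005 0.031 0.037]
0.005 [0.004 0.02  0.029]
0.015 [0.003 0.02  0.024]
0.025 [0.019 0.022 0.025]
0.035 [0.017 0.022 0.025]
0.045 [0.006 0.02  0.022]
left 907
pan x -0.05 193 [0.003 0.004 0.005]
pan x -0.03 179 [0.002 0.004 0.005]
pan x -0.01 171 [0.002 0.004 0.005]
pan x 0.01 158 [0.002 0.004 0.005]
pan x 0.03 193 [0.003 0.004 0.013]
```

View pics/m7.png

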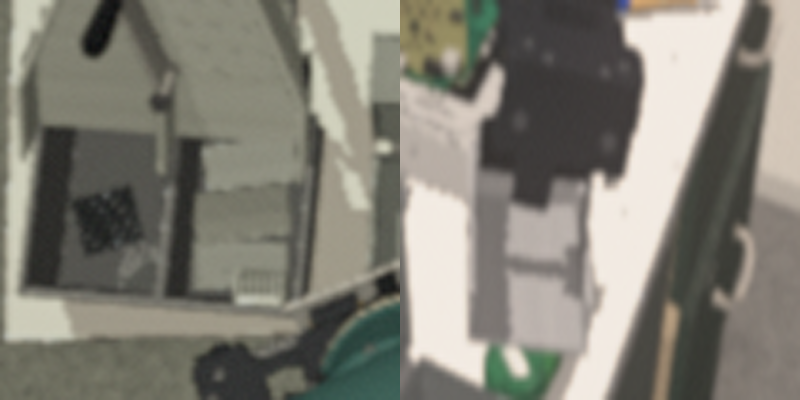

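The right bin holds four long sinks (three lying, one on end at the front). The left bin has only the square one, the chute is clear, and the pan floor reads empty. Next I return the pan.

```bash
python3 - <<'E'
from h import *
go(*level((.39,.175,.22),YD),.2);go(*level(BAR+.085*ez,YD),.15);F0=f();st()
for d in(.05,.035,.02,.01,.004,.001):
    go(*level(BAR+d*ez,YD),.08);F=f()-F0;print(d,np.round(F,1))
    if abs(F).max()>6:break
if d<=.004:
    manip.set_gripper(.088);manip.dwell(.1);st()
    go(*level(BAR+.10*ez,YD),.2);go(*level((.412,.1636,.29)-.06*dx,YD));st()
    c,P,T_=wrist(manip);from bar import bar;print([b for b in bar(P,c["image"]) if b[0]>300])
    s=manip.capture("side")
    cv2.imwrite("pics/m8.png",np.hstack([cv2.resize(c["image"],(480,360)),cv2.resize(s["image"][150:330,190:350],(320,360))]))
E
```

```text
t 34.28 tcp [0.4173 0.1645 0.1662] q [ 0.35 -0.18  2.21 -0.05  1.02  2.  ] F [ 0.1  0.6 -1.5] w 0.0114 gf 55.0
0.05 [-1.6 -1.2 -0.7]
0.035 [-0.4 -1.   1. ]
0.02 [ 0.9 -1.1  0.2]
0.01 [-0.6 -1.   0.4]
0.004 [ 0.7 -1.5 -0.3]
0.001 [-0.  -0.6  0.3]
t 37.6 tcp [0.4172 0.1643 0.0816] q [ 0.35 -0.07  2.28 -0.05  0.83  2.01] F [-0.3 -0.7  0.2] w 0.0878 gf 0.0
t 38.76 tcp [0.3536 0.1667 0.2697] q [ 0.42 -0.39  2.16 -0.05  1.28  2.05] F [-0.2  1.1  0.4] w 0.0875 gf 0.0
[(811, (0.4153, 0.1655, 11, 63, -3.05), 0.1093)]
```

View pics/m8.png

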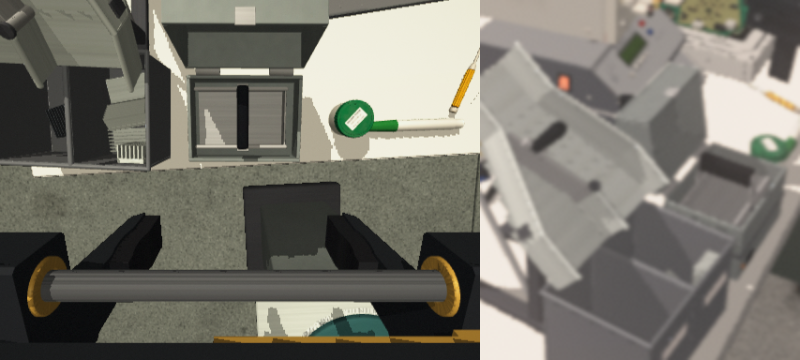

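The empty pan lies flat in the open box: bar at (243,118), top at 0.1093 m as before. The sinks are in the right bin at (125,130), and the jar and marker have not moved. The gripper is clear, so I hand in.

```bash
python3 -c "
from cell import manip
print(manip.close_job())"
```

```text
the job is handed in; nothing more can be done
None
```

The job is done and handed in at about 39 s of the 67 s allowed: all three long heat sinks are in the right-hand bin with the matching one, the flap is against its left stop, the lid is open, and the empty pan is flat in the drying box with the jar and marker where they were (I did not re-check the brush).

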